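# Close the tool chest before grinding

### The arm

A 7-joint arm with a two-finger parallel gripper is mounted at the origin on the work surface. World frame = base frame: x ahead of the robot, y to its left, z up, the work surface at z = 0. Lengths are in m, angles in rad, forces in N, time in s.
With the tool pointing down it reaches from about 0.425 to 0.875 m from the base axis. Payload 9.9 kg.
Tool frame: the origin (TCP) lies between the finger pads; the fingertips stand manip.tip_extent ahead of it and the grasp point (between the pads) lies 11 mm behind it (manip.tip_extent is the distance from the TCP to the fingertips, in m); z points along the fingers, y is the direction in which the jaws open and shut (so a half turn about z gives the same grasp; the last joint's range is limited). The gripper opens to 85 mm and grips with 20 to 120 N. Pads are 22 mm wide; open, the fingers measure 114 mm over their backs; the gripper's body (76 mm by 85 mm) begins 54 mm behind the grasp point. The pads swing forward as they close: fully open they stand 13 mm farther back than shut.
Start: joints at [1.13, 0.576, 0.025, 1.437, -0.015, 1.129, -0.057], TCP at [0.236, -0.632, 0.239] pointing down, gripper open.
Joint ranges: [-2.76, 2.76], [-0.34, 2.15], [-1.52, 1.57], [0.19, 2.46], [-1.09, 4.23], [0.17, 1.99], [-2.82, 2.82]. Speed limits (rad/s): [2.22, 2.22, 3.01, 3.01, 3.14, 3.14, 3.14].

### API

Orientations are given as a unit quaternion [x, y, z, w].
In Python, from workcell import manip, imaging, close_job gives the robot as it stands.
- The arm moves only by the tool servo_tool, never from a script. Its argument "steps" is a list that holds one entry, the list of rows, each a list of 7 numbers: the turn, a rotation vector about the world's x, y, z scaled (see below), then the shift along the world's x, y, z scaled (see below), then the closure in counts, from 0 (fully open) to 255 (shut). A call has 1 to 12 rows; each row shifts and turns the pose as measured when the row begins; what a row does not reach is not made up. The controller multiplies each number of a shift by 50 mm and each number of a turn by 180 degrees. A row lasts 1/8 s, in which the tool goes at most 62.5 mm and 10.7 degrees, less where a joint would pass 70% of its speed; a pose out of reach is approached as far as the arm can. A call with a number of a shift or a turn outside -1 to 1 is refused whole. A call with a gripper value outside its range is refused whole. The fingers move at their own pace and stop on an object; "squeeze" is the grip in N (left out, the last holds). Time passes only in rows, so rows that do not move let the fingers close. It gives the time, the measured TCP pose, the force and the opening at its end, in the units of the state.
- manip.sense(): the state, without advancing time (a new reading comes with each control period).
- imaging.read_camera(name): name is "scene" or "top" or "wrist"; returns a dict with "frame" (420x560x3 uint8, red, green, blue), "range_z" (420x560 float32, m along the optical axis (not along the pixel's ray), 0 where there is no reading), "fx", "fy", "cx", "cy" (pixels), "R" (3x3) and "t" (3): a world point X has camera coordinates R X + t. Camera axes: x right, y down, z forward; pixel columns grow to the right and rows downward; lengths in m; the calibration is good to about 2 mm. A picture is of the moment at which its call begins.
- close_job(): hands the job in, once; it reports no verdict.
Trained networks look in a picture, given as the dict that the camera call returned (one of the last four; its "shot" number tells which), for a name from the list of things; names that differ only in an ending like _2 or _b are one class to them, and where a whole thing is asked for, a point or a joint stands for the part that bears it (a point fixed in the world has none). Each returns a list of dicts, best first, with "score" (0 to 1); they miss things now and then, are a little off and sometimes report something else, mostly with a low value. They report only what shows in the picture. A call takes as long as a camera call. They do not tell look-alikes from the thing itself.
- imaging.find_in(thing, picture): "centre" ([x, y, z] in m, in world coordinates, good to about 4 mm: the middle of the surface that is visible of it).
- imaging.place_of(thing, picture): "centre" ([x, y, z] in m, in world coordinates, good to about 4 mm: a listed point, or the origin of a listed thing).
The state is a dict: "clock": time; "joints": joint angles; "joint_velocities": joint speeds; "joint_efforts": joint torques, N m; "tool_pos": TCP position; "tcp_rot": TCP orientation; "ft_force": force on the tool from outside, world axes, zero at the start; "wrist_torque": the same for the moment, N m; "finger_gap": opening from 0.0 (shut) to 1.0 (fully open).
Only numpy, scipy, OpenCV 4.12 (cv2) and the standard library are available. Lean on these libraries where they do the work, as an engineer would, in place of code of your own. Each camera call takes 0.05 s, during which the arm holds its last target.

### The job

Sparks are about to fly: close the red tool chest. With the fingertips, first push its open drawer fully home, then push the raised lid down until it is fully shut, both without slamming. Pick nothing up, leave the small brass gear lying in the drawer, and do not disturb the things standing around the chest.

Things in the scene. Friction and masses are not known exactly. Their poses are not given: they have to be found in the camera images.
- chest: fixed red steel tool chest, 200 (x) by 260 (y) by 95 mm high without its lid; origin at the centre of its underside, on the bench. Its own -x side is its front (towards the robot, turned to one side: yaw 0.42 to 1.15 rad, so it looks towards the robot and its right), z up. The drawer bay takes the lower 62 mm, an open compartment with sockets lies above it, and the lid closes that on top. Front face at own x = -100 mm.
- drawer (a joint): how far the drawer is pulled out towards the chest's own -x, in m: 0 fully home (front flush with the chest), 0.12 the outer stop. Slides with about 3 N friction and stays where it is left; no catch.
- lid (a joint): opening angle of the lid, rad: 0 shut (lying flat on the chest), grows as its front edge rises; 1.5 is the outer stop. The hinge is stiff: the lid stays at any angle where it is left and needs about 2 to 6 N near its front edge to be pushed down.
- pull (a point): middle of the front face of the drawer's pull: a solid aluminium ledge 180 mm wide (chest y), 30 mm high (23 to 53 mm above the bench), standing 25 mm out from the drawer's front, no gap behind it. This point is 38 mm above the bench, at the chest's own x = -125 mm minus the drawer's opening, y = 0. The axes are the chest's.
- lid_hinge (a point): middle of the lid's hinge line, which runs along the chest's y at its top rear edge: own x = +100 mm, y = 0, 95 mm above the bench. Axes turn with the lid.
- lid_edge (a point): middle of the lid's free (front) edge, on its outer (upper) face. The lid is a plain plate 200 mm deep, 260 mm wide and 12 mm thick without handle; shut, its upper face is 107 mm above the bench. Axes turn with the lid: own -x from hinge to free edge, own z out of the outer face. When the lid is open, its outer face looks up and backwards (chest +x).
- pinion: loose brass gear, 37 mm across and 18 mm high, lying flat in the drawer, seen in its open part; origin at the centre of its underside. The drawer floor is 14 mm above the bench; side and rear walls rise to 51 mm.
- gear: loose steel gear, 99 mm across teeth, 28 mm high, lying flat on the bench beside the chest; origin at the centre of its underside. Not to be disturbed.
- can: loose can, 60 mm across, 150 mm high, standing upright beside the chest; origin at the centre of its underside. Not to be disturbed.
- tin: loose open aluminium cup, 70 mm across, 70 mm high, standing on the bench off one front corner of the chest; origin at the centre of its underside. Not to be disturbed.
Things that resemble listed ones, but are neither listed nor needed, are in the scene too. Of the things like the pinion, leave any that is pink or white; of the rest the smaller one is meant.

How it is judged:
On the way, in this order (a step that is already met when the one before it is completed fails the run):
1. the drawer is pushed fully home (within 4 mm) while the lid is still open (over 0.5 rad) (value of joint drawer below 0.004 m and value of joint lid above 0.5 rad), for 0.2 s.
2. then the lid is pushed fully shut (within 0.04 rad) (value of joint lid below 0.04 rad and value of joint drawer below 0.004 m), for 0.2 s.
At the end, for the whole second after the job is handed in: The drawer is home within 4 mm and the lid shut within 0.04 rad, the brass gear lies flat at rest inside the drawer, and the steel gear, can and cup stand upright within 20 mm of where they were (all of step 2 and linear speed of pinion below 0.02 m/s and x of pinion in the frame of pull between 0.02 and 0.2 m and y of pinion in the frame of pull between -0.13 and 0.13 m and height (world z) of pinion between 0.006 and 0.035 m and distance of each of gear, can, tin from where it was at the start of the episode below 0.02 m and angle between each of gear, can, tin, pinion's own z axis and vertical below 0.15 rad); the robot touches nothing.
It fails at once if the lid is slammed (still closing faster than 2 rad/s in its last 0.15 rad) (velocity of joint lid below -2 rad/s and value of joint lid below 0.15 rad).
It fails at once if the drawer is slammed (still closing faster than 0.3 m/s in its last 20 mm) (velocity of joint drawer below -0.3 m/s and value of joint drawer below 0.02 m).
It fails at once if the drawer is pulled or the lid raised further open instead of pushed shut (value of joint drawer above 0.113 m or value of joint lid above 1.2 rad).
It fails at once if the brass gear is lifted (height (world z) of pinion above 0.045 m).
It fails at once if a thing beside the chest is lifted, pushed away (20 mm) or tipped (distance of any of gear, can, tin from where it was at the start of the episode above 0.02 m or angle between any of gear, can, tin's own z axis and vertical above 0.3 rad).
It also fails if it takes over 58 s, if anything falls off the work surface, if the arm or the gripper's body presses on something with over 40 N, if the wrist force passes 120 N, or if a joint passes its speed limit or range.

## Working session

There is one attempt and no reset: what is moved stays moved. The work goes in short steps, Python scripts to look and compute and a tool call to move; the robot and the scene stay as the last step left them, time stands still between calls to the robot, and variables do not carry over. Pictures are saved under pics/ and viewed, and the job is handed in when it is done.

Besides the shell and the picture viewer there is one more tool, called after "Emit:" as name(argument=value, ...), one argument or row to a line, values as JSON. servo_tool: Moves the arm, as the interface text tells. Shifts and turns lie within -1 to 1; 1 stands for 50 mm of shift or 180 degrees of turn. Its arguments: {"type":"object","properties":{"steps":{"type":"array","items":{"type":"array","items":{"type":"array","items":{"type":"number"}}}},"squeeze":{"type":"number"}},"required":["steps"]}

```bash
ls; mkdir -p pics
python3 - <<'E'
from workcell import manip, imaging
import cv2
print(manip.tip_extent, manip.sense())
for n in ("scene","top"):
    p=imaging.read_camera(n)
    cv2.imwrite(f"pics/{n}0.png",p["frame"][:,:,::-1])
    print(n,p["shot"],p["R"],p["t"],p["fx"])
    for th in ("chest","pull","lid_hinge","lid_edge","pinion","gear","can","tin"):
        print(th,[(r["score"],[round(float(v),4) for v in r["centre"]]) for r in imaging.place_of(th,p)][:4])
E
```

```text
pics
0.008 {'clock': 0.0, 'joints': array([ 1.13018628,  0.576532  ,  0.0248712 ,  1.43792382, -0.01499797,
        1.12897643, -0.05652869]), 'joint_velocities': array([-0.00057083, -0.00067457,  0.0019504 , -0.00039975, -0.00088959,
       -0.00080521,  0.00037076]), 'joint_efforts': array([ 5.22879054e-04, -7.65744424e+01,  2.25069232e+00, -2.85961300e+01,
        1.51990727e-02,  1.28053068e-02, -3.32868103e-05]), 'tool_pos': array([ 0.23560553, -0.63207702,  0.23843775]), 'tcp_rot': array([ 9.84129132e-01,  1.77451873e-01, -1.97304203e-04, -8.03432819e-04]), 'ft_force': array([0.89169309, 0.11572371, 0.09538009]), 'wrist_torque': array([-0.01050825, -0.01329644,  0.0310548 ]), 'finger_gap': 0.999741902388444}
scene 1 [[-0.9798335   0.19979236  0.00305299]
 [ 0.17551894  0.86789153 -0.46471217]
 [-0.09549561 -0.4548047  -0.88545654]] [ 0.57287508 -0.03237336  0.92305047] 382.92558971967185
chest []
pull [(0.83, [0.4825, -0.0229, 0.0398]), (0.59, [0.6954, 0.1656, 0.0996])]
lid_hinge [(0.68, [0.6973, 0.1663, 0.0966])]
lid_edge [(0.71, [0.6102, 0.0933, 0.2581])]
pinion [(0.83, [0.36
[... 198 characters left out ...]
0029])]
tin [(0.73, [0.6185, -0.2068, -0.0009])]
top 2 [[ 0.00850159 -0.99996104  0.00237469]
 [-0.99903756 -0.00859588 -0.04301244]
 [ 0.04303118 -0.00200673 -0.99907171]] [-0.02599935  0.5652262   0.96166688] 484.0372423162097
chest [(0.84, [0.6229, 0.1024, -0.0034])]
pull [(0.89, [0.4828, -0.0205, 0.0401]), (0.26, [0.6861, -0.1097, 0.0005])]
lid_hinge [(0.55, [0.6974, 0.1653, 0.0945])]
lid_edge [(0.85, [0.6153, 0.0913, 0.2626])]
pinion [(0.86, [0.3556, 0.0401, 0.0002]), (0.79, [0.4871, 0.0648, 0.0153]), (0.78, [0.3486, 0.137, 0.0018]), (0.52, [0.3456, -0.0339, 0.0038])]
gear [(0.57, [0.6845, -0.1104, -0.0007])]
can [(0.84, [0.445, 0.2045, -0.0051])]
tin [(0.72, [0.6191, -0.2066, 0.0022])]
```

View pics/scene0.png

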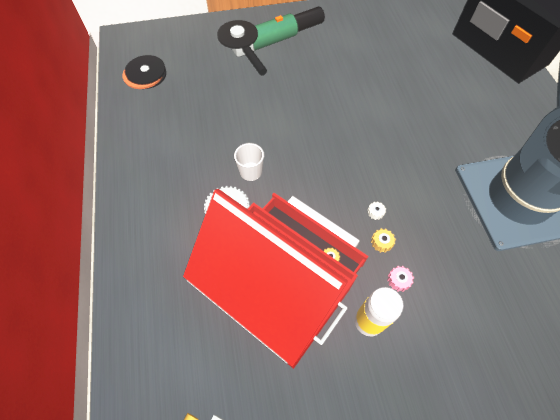

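View pics/top0.png

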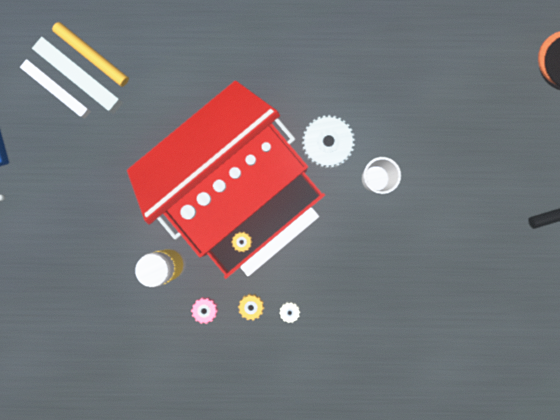

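The top view shows the chest with its lid up and drawer open. The pull is the white ledge at (280,242), the can is at (155,268), the steel gear at (328,140) and the cup at (381,175).

Pinion candidates in the top view:
- yellow at (241,242), in the drawer: the small one, so the one meant
- yellow at (251,307), on the bench: larger
- pink at (204,311): leave
- white at (290,313): leave

Next I'll refine the geometry from depth and check that choice in a close crop.

```bash
cat > h.py <<'E'
from workcell import manip, imaging
import cv2, numpy as np
def cloud(p):
    z=p["range_z"].astype(float); v,u=np.mgrid[:z.shape[0],:z.shape[1]]
    c=np.stack([(u-p["cx"])/p["fx"]*z,(v-p["cy"])/p["fy"]*z,z],-1)
    return (c-p["t"])@p["R"], z>0
def red(p):
    f=p["frame"].astype(int); return (f[...,0]>110)&(f[...,1]<70)&(f[...,2]<70)
def lidfit(p):
    X,ok=cloud(p); m=red(p)&ok&(X[...,2]>0.11)&(X[...,0]>.45)
    m=cv2.erode(m.astype(np.uint8),np.ones((5,5)))>0
    P=X[m]; 
    for i in range(6):
        c=P.mean(0); n=np.linalg.svd(P-c,full_matrices=False)[2][2]; n*=np.sign(n[2])
        d=abs((X[m]-c)@n); P=X[m][d<(.01 if i<3 else .004)]
    return n,c,len(P),m.sum()
def pullfit(p):
    X,ok=cloud(p); f=p["frame"].astype(int)
    m=ok&(f.min(-1)>130)&(X[...,2]>.044)&(X[...,2]<.062)&(np.hypot(X[...,0]-.5,X[...,1])<.14)
    n,l,s,_=cv2.connectedComponentsWithStats(m.astype(np.uint8)); 
    k=1+np.argmax(s[1:,4]); P=X[l==k]
    r=cv2.minAreaRect(P[:,:2].astype(np.float32)); return r,P[:,2].mean(),len(P),cv2.boxPoints(r).round(4).tolist()
E
python3 - <<'E'
from h import *
for n in ("scene","top"):
    p=imaging.read_camera(n)
    a=lidfit(p); print(n,a,"yaw",np.arctan2(a[0][1],a[0][0]),"ang",np.arccos(a[0][2]))
    print(pullfit(p))
    if n=="top": cv2.imwrite("pics/crop1.png",cv2.resize(p["frame"][190:340,170:330,::-1],None,fx=3.5,fy=3.5))
E
```

```text
scene (array([0.59799182, 0.51302782, 0.61579886]), array([0.66011734, 0.16285224, 0.1533831 ]), 4896, np.int64(4896)) yaw 0.7090728261045938 ang 0.90739685119868
(((0.49105721712112427, -0.013014666736125946), (0.024613380432128906, 0.17919045686721802), 40.828834533691406), np.float64(0.052994289487309124), 660, [[0.42320001125335693, 0.04670000076293945], [0.5403000116348267, -0.08889999985694885], [0.558899998664856, -0.07280000299215317], [0.44179999828338623, 0.06279999762773514]])
top (array([0.59943422, 0.51339342, 0.61408941]), array([0.65833303, 0.12707412, 0.18299627]), 4975, np.int64(5049)) yaw 0.708234408077308 ang 0.9095646340286414
(((0.4910808205604553, -0.014888457953929901), (0.026040654629468918, 0.17960011959075928), 40.55884552001953), np.float64(0.05317258594904581), 1223, [[0.4228000044822693, 0.04490000009536743], [0.5396000146865845, -0.09160000085830688], [0.5594000220298767, -0.07460000365972519], [0.4426000118255615, 0.061799999326467514]])
```

View pics/crop1.png

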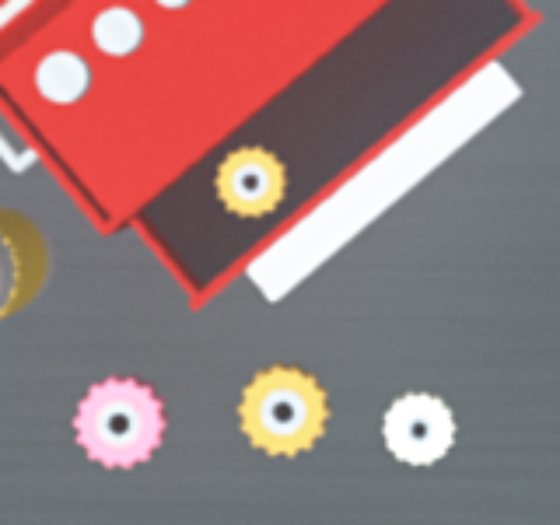

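The crop at (250,182) confirms the brass gear in the drawer is the smaller yellow one; the larger sits at (283,411) on the bench. Yaw is 0.709, the lid 0.908 rad and the drawer about 61 mm open. The pull's top is at 53 mm and it measures 25 x 179 mm, both matching the description.

Emit:
servo_tool(
  steps=[
    [[0, 0, 0.01, 0.37, 0.98, 0, 255], [0, 0, 0.01, 0.37, 0.98, 0, 255], [0, 0, 0.01, 0.37, 0.98, 0, 255], [0, 0, 0.01, 0.37, 0.98, 0, 255], [0, 0, 0.01, 0.37, 0.98, 0, 255], [0, 0, 0.01, 0.37, 0.98, 0, 255], [0, 0, 0.01, 0.37, 0.98, 0, 255], [0, 0, 0.01, 0.37, 0.98, 0, 255], [0, 0, 0.01, 0.37, 0.98, 0, 255], [0, 0, 0.01, 0.37, 0.98, 0, 255], [0, 0, 0.01, 0.37, 0.98, 0, 255], [0, 0, 0, 0, 0, 0, 255]],
  ],
)

```text
clock: 2.5
tool_pos: [0.4436, -0.0765, 0.2412]
tcp_rot: [0.937, 0.349, 0.003, 0.003]
ft_force: [-0.4, -1.0, 0.0]
finger_gap: -0.008
```

Emit:
servo_tool(
  steps=[
    [[0, 0, 0, 0.1, 0.3, -0.6, 255], [0, 0, 0, 0.1, 0.2, -0.8, 255], [0, 0, 0, 0.1, 0.2, -0.8, 255], [0, 0, 0, 0, 0, -0.8, 255], [0, 0, 0, 0, 0, -0.6, 255], [0, 0, 0, 0, 0, -0.2, 255], [0, 0, 0, 0, 0, 0, 255]],
  ],
)

```text
clock: 3.38
tool_pos: [0.4599, -0.0467, 0.0481]
tcp_rot: [0.938, 0.346, 0.005, 0.006]
ft_force: [1.1, -0.6, 0.5]
finger_gap: -0.001
```

Run:
```python
from h import *
p=imaging.read_camera("scene"); cv2.imwrite("pics/s2.png",p["frame"][:,:,::-1])
s=manip.sense(); print(s["tool_pos"],s["ft_force"],s["joints"])
```

```text
[ 0.46022049 -0.04668861  0.04851321] [-0.39116673 -0.03437421 -0.35451101] [ 0.10471466  0.55686007 -0.15987998  2.2030863   0.249054    0.38354167
 -1.12581839]
```

View pics/s2.png

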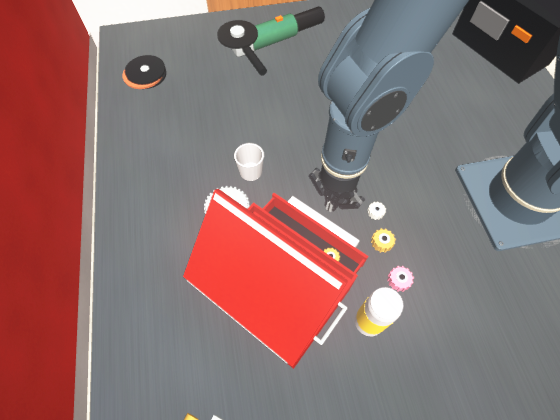

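The fingers are shut at about pixel (335,205), just in front of the pull, with everything else untouched. I'll push gently along the chest's x.

Emit:
servo_tool(
  steps=[
    [[0, 0, 0, 0.15, 0.13, -0.1, 255], [0, 0, 0, 0.15, 0.13, 0, 255], [0, 0, 0, 0.15, 0.13, 0, 255], [0, 0, 0, 0.15, 0.13, 0, 255], [0, 0, 0, 0.15, 0.13, 0, 255], [0, 0, 0, 0.15, 0.13, 0, 255], [0, 0, 0, 0, 0, 0, 255]],
  ],
)

```text
clock: 4.3
tool_pos: [0.5093, -0.0058, 0.0455]
tcp_rot: [0.938, 0.345, 0.007, 0.007]
ft_force: [-0.0, 0.4, 0.6]
finger_gap: 0.003
```

Run:
```python
from h import *
s=manip.sense(); print(s["tool_pos"],s["ft_force"])
p=imaging.read_camera("top"); cv2.imwrite("pics/t3.png",p["frame"][:,:,::-1])
p=imaging.read_camera("scene"); print(pullfit(p)); cv2.imwrite("pics/s3.png",p["frame"][:,:,::-1])
a=lidfit(p);print(np.arccos(a[0][2]))
```

```text
[ 0.50930684 -0.00577123  0.04552775] [-0.01146767  0.36596881  0.60216924]
(((0.5225726962089539, 0.01333937793970108), (0.028619974851608276, 0.18019205331802368), 40.44529342651367), np.float64(0.05306913869690291), 736, [[0.45320001244544983, 0.07259999960660934], [0.5701000094413757, -0.06449999660253525], [0.5918999910354614, -0.045899998396635056], [0.4749999940395355, 0.09120000153779984]])
0.9069970894540557
```

View pics/s3.png

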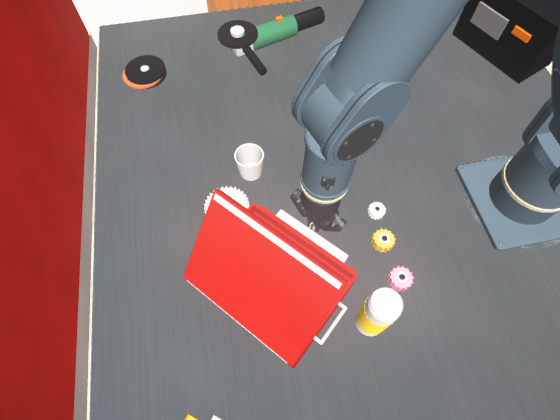

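The drawer is now about 20 mm open, with the pull at (315,237) and the lid unchanged. I'll finish slowly.

Emit:
servo_tool(
  steps=[
    [[0, 0, 0, 0.08, 0.07, 0, 255], [0, 0, 0, 0.08, 0.07, 0, 255], [0, 0, 0, 0.08, 0.07, 0, 255], [0, 0, 0, 0.08, 0.07, 0, 255], [0, 0, 0, 0, 0, 0, 255]],
  ],
)

```text
clock: 5.03
tool_pos: [0.5229, 0.006, 0.0454]
tcp_rot: [0.939, 0.344, 0.003, 0.008]
ft_force: [-2.1, -2.5, 1.2]
finger_gap: 0.001
```

Emit:
servo_tool(
  steps=[
    [[0, 0, 0, 0.05, 0.04, 0, 255], [0, 0, 0, 0.05, 0.04, 0, 255]],
  ],
)

```text
clock: 5.28
tool_pos: [0.5229, 0.0061, 0.0452]
tcp_rot: [0.939, 0.343, -0.002, 0.009]
ft_force: [-10.1, -8.2, 10.4]
finger_gap: -0.001
```

Emit:
servo_tool(
  steps=[
    [[0, 0, 0, 0.06, 0.05, 0, 255], [0, 0, 0, 0.06, 0.05, 0, 255], [0, 0, 0, 0, 0, 0, 255]],
  ],
)

```text
clock: 5.65
tool_pos: [0.5226, 0.0059, 0.0453]
tcp_rot: [0.94, 0.341, -0.009, 0.01]
ft_force: [0.4, 0.1, -0.4]
finger_gap: 0.002
```

Run:
```python
from h import *
s=manip.sense(); print(s["tool_pos"],s["ft_force"])
p=imaging.read_camera("scene"); print(pullfit(p)); cv2.imwrite("pics/s4.png",cv2.resize(p["frame"][150:380,150:430,::-1],None,fx=2.8,fy=2.5))
a=lidfit(p);print(np.arccos(a[0][2]))
```

```text
[0.52258823 0.00593815 0.04530226] [ 0.35698596  0.14401975 -0.35544664]
(((0.5291260480880737, 0.020434819161891937), (0.012753348797559738, 0.17833581566810608), 40.36204528808594), np.float64(0.05302360743169743), 272, [[0.46650001406669617, 0.08420000225305557], [0.5820000171661377, -0.051600001752376556], [0.59170001745224, -0.04340000078082085], [0.47620001435279846, 0.0925000011920929]])
0.907505459512262
```

View pics/s4.png

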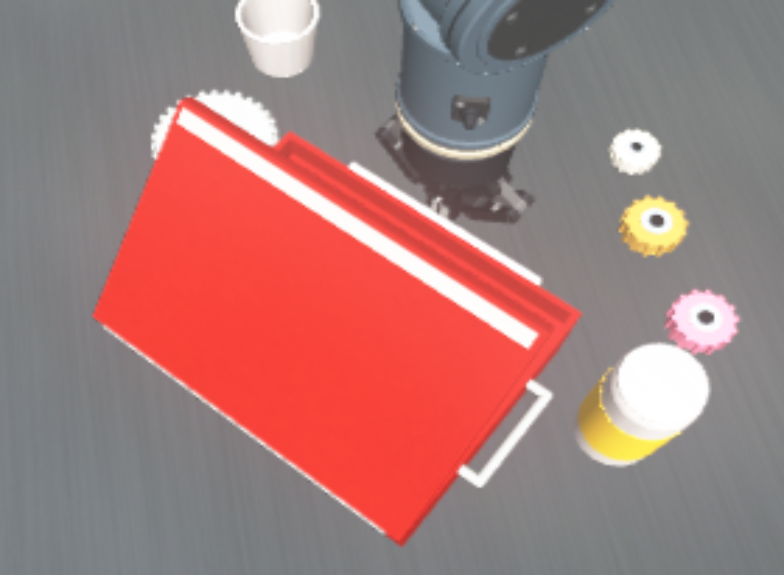

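The push stalled at about 14 N with the pull near its home position. I'll back off, measure the pull unobstructed, and compensate the small tool tilt.

Emit:
servo_tool(
  steps=[
    [[0, 0, 0, -0.3, -0.25, 0, 255], [0, 0, 0, -0.3, -0.25, 0, 255], [0, 0, 0, -0.4, -0.4, 0.2, 255], [0, 0, 0, 0, 0, 0.9, 255], [0, 0, 0, 0, 0, 0.9, 255], [0, 0, 0, 0, -0.3, 0.9, 255], [0, 0, 0, 0, -0.9, 0.9, 255], [0, 0, 0, 0, -0.9, 0.9, 255], [0, 0, 0, 0, -0.9, 0.9, 255], [0, 0, 0, 0, -0.9, 0.3, 255], [0, 0, 0, 0, 0, 0, 255]],
  ],
)

```text
clock: 7.08
tool_pos: [0.4736, -0.2334, 0.3473]
tcp_rot: [0.939, 0.344, -0.001, 0.012]
ft_force: [0.8, 1.0, -1.2]
finger_gap: -0.002
```

Run:
```python
from h import *
u=np.array([.759,.651])
s=manip.sense(); print(s["tool_pos"],s["tcp_rot"],s["ft_force"])
for n in ("scene","top"):
    p=imaging.read_camera(n); r=pullfit(p); print(n,r)
    b=np.array(r[3]); pr=np.sort(b@u); print("front",pr[:2].mean(),"back",pr[2:].mean(),"hinge",np.array([.697,.166])@u)
    X,ok=cloud(p)
    m=red(p)&ok&(abs(X[...,2]-.095)<.004)&(X[...,0]>.45); q=X[m][:,:2]@u; v=X[m][:,:2]@np.array([-u[1],u[0]])
    print("top rim front",[np.percentile(q,k) for k in (0,.5,1,2,5)],len(q))
    a=lidfit(p); print(np.arccos(a[0][2]))
    for t in("pull","lid_hinge","lid_edge","can","tin","gear"): print(t,[(x["score"],np.round(x["centre"],4)) for x in imaging.place_of(t,p)][:2])
cv2.imwrite("pics/t5.png",cv2.resize(p["frame"][60:330,100:430,::-1],None,fx=2.2,fy=2.2))
```

```text
[ 0.47355233 -0.23339449  0.34727355] [ 0.93876411  0.34434679 -0.00096304  0.01209553] [ 0.78047227  1.04305486 -1.24113329]
scene (((0.5308949947357178, 0.02153000980615616), (0.00872107595205307, 0.17761081457138062), 40.34009552001953), np.float64(0.05291537289307969), 257, [[0.4700999855995178, 0.08640000224113464], [0.585099995136261, -0.04899999871850014], [0.59170001745224, -0.043299999088048935], [0.4767000079154968, 0.09200000017881393]])
front 0.4126220938358456 back 0.4213096599821001 hinge 0.637089
top rim front [np.float64(0.44159216135725976), np.float64(0.44162507532239004), np.float64(0.44165798928752026), np.float64(0.4417805393801705), np.float64(0.4419449737244222)] 71
0.9071427080792736
pull [(0.58, array([0.5236, 0.0159, 0.0361]))]
lid_hinge [(0.93, array([0.6947, 0.1688, 0.0979]))]
lid_edge [(0.83, array([0.6117, 0.0935, 0.2603]))]
can [(0.89, array([0.4435, 0.2107, 0.001 ]))]
tin [(0.77, array([ 6.163e-01, -2.051e-01,  1.000e-04]))]
gear []
top (((0.5367773175239563, 0.024382099509239197), (0.025251656770706177, 0.179880753159523), 40.513587951660156), np.float64(0.053022688465238665), 1240, [[0.46880000829696655, 0.08460000157356262], [0.5856000185012817, -0.05220000073313713], [0.6047999858856201, -0.03579999879002571], [0.4878999888896942, 0.10100000351667404]])
front 0.4106910104434937 back 0.43590224196575583 hinge 0.637089
top rim front [np.float64(0.4359248681805805), np.float64(0.4359262001997344), np.float64(0.43592753221888825), np.float64(0.4359367376630323), np.float64(0.43605959683162565)] 83
0.9096185958896011
pull [(0.64, array([0.5257, 0.0207, 0.0365]))]
lid_hinge [(0.95, array([0.6979, 0.1633, 0.0949]))]
lid_edge [(0.97, array([0.6166, 0.0896, 0.2623]))]
can [(0.84, array([ 0.44  ,  0.2052, -0.0013]))]
tin [(0.58, array([ 0.6198, -0.2069,  0.0044]))]
gear []
```

View pics/t5.png

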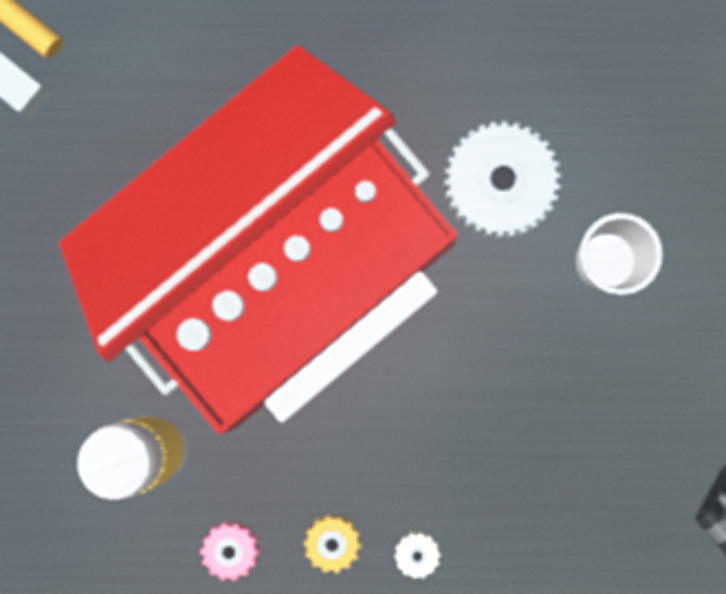

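The top view shows the pull's back edge flush with the chest's front rim (0.4359 against 0.4359 along the chest's x) and the full 25 mm ledge showing, so the drawer is home. The lid is still at 0.91 rad and nothing around the chest has moved. Next I'll hover behind the lid's edge, over its outer face.

Emit:
servo_tool(
  steps=[
    [[0, 0, 0, 0.4, 0.85, 0.1, 255], [0, 0, 0, 0.4, 0.85, 0.1, 255], [0, 0, 0, 0.4, 0.85, 0, 255], [0, 0, 0, 0.4, 0.85, 0, 255], [0, 0, 0, 0.4, 0.85, 0, 255], [0, 0, 0, 0.4, 0.85, 0, 255], [0, 0, 0, 0.4, 0.85, 0, 255], [0, 0, 0, 0.4, 0.85, 0, 255], [0, 0, 0, 0.2, 0.4, 0, 255], [0, 0, 0, 0, 0, 0, 255]],
  ],
)

```text
clock: 9.02
tool_pos: [0.6469, 0.1416, 0.3552]
tcp_rot: [0.939, 0.345, -0.002, 0.011]
ft_force: [-0.1, -1.0, -0.1]
finger_gap: 0.0
```

Emit:
servo_tool(
  steps=[
    [[0, 0, 0, -0.2, -0.35, -0.3, 255], [0, 0, 0, -0.15, -0.32, -0.6, 255], [0, 0, 0, 0, 0, -0.6, 255], [0, 0, 0, 0, 0, -0.2, 255], [0, 0, 0, 0, 0, 0, 255]],
  ],
)

```text
clock: 9.65
tool_pos: [0.6283, 0.1015, 0.2696]
tcp_rot: [0.94, 0.342, -0.002, 0.012]
ft_force: [1.3, -0.1, -0.7]
finger_gap: 0.004
```

Run:
```python
from h import *
p=imaging.read_camera("scene"); print(manip.sense()["tool_pos"])
cv2.imwrite("pics/s6.png",cv2.resize(p["frame"][120:400,130:450,::-1],None,fx=2.1,fy=2.1))
```

```text
[0.62850749 0.1017005  0.27004251]
```

View pics/s6.png

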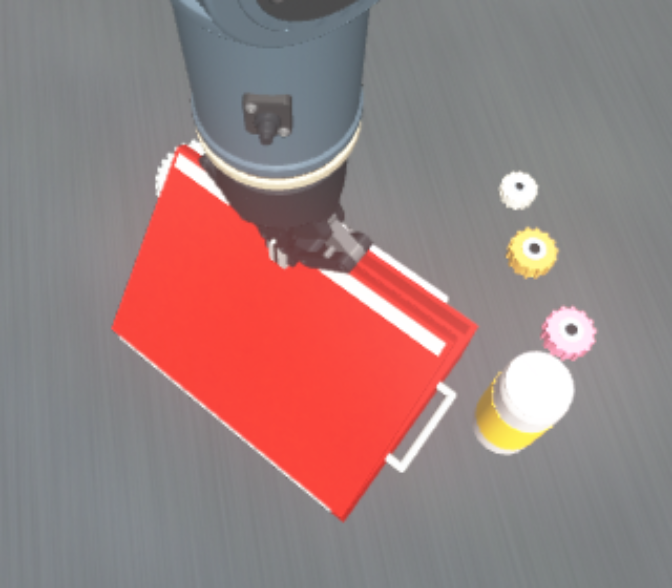

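The fingertips at (280,255) are over the outer face just behind the edge stripe. I'll press down along the arc in small rows.

Emit:
servo_tool(
  steps=[
    [[0, 0, 0, 0, 0, -0.2, 255], [0, 0, 0, 0, 0, -0.2, 255], [0, 0, 0, -0.18, -0.15, -0.24, 255], [0, 0, 0, -0.18, -0.15, -0.24, 255], [0, 0, 0, -0.17, -0.14, -0.28, 255]],
  ],
)

```text
clock: 10.32
tool_pos: [0.6049, 0.0818, 0.2137]
tcp_rot: [0.939, 0.343, 0.004, 0.012]
ft_force: [0.7, -0.1, 3.1]
finger_gap: 0.001
```

Run:
```python
from h import *
s=manip.sense(); t=s["tool_pos"]; print(t,s["ft_force"],t[:2]@[.759,.651],t[:2]@[-.651,.759])
for n in("scene","top"):
    p=imaging.read_camera(n); a=lidfit(p); print(n,np.arccos(a[0][2]),np.arctan2(a[0][1],a[0][0]),a[2:])
```

```text
[0.60487561 0.08182066 0.21367387] [ 0.67768543 -0.08524451  3.14765782] 0.5123658381926846 -0.33167214247544397h.py:14: RuntimeWarning: Mean of empty slice.
  c=P.mean(0); n=np.linalg.svd(P-c,full_matrices=False)[2][2]; n*=np.sign(n[2])
  ret = um.true_divide(
Traceback (most recent call last):
  File "h.py", line 14, in lidfit
    c=P.mean(0); n=np.linalg.svd(P-c,full_matrices=False)[2][2]; n*=np.sign(n[2])
                   ~~~~~~~~~~~~~~~~~~~~~~~~~~~~~~~~~~~~~~~~~^^^
IndexError: index 2 is out of bounds for axis 0 with size 0
```

Contact holds at about 3 N and the lid is at roughly 0.62 rad. I'll carry on along the arc.

Emit:
servo_tool(
  steps=[
    [[0, 0, 0, -0.12, -0.1, -0.2, 255], [0, 0, 0, -0.1, -0.09, -0.2, 255], [0, 0, 0, -0.09, -0.08, -0.2, 255], [0, 0, 0, -0.08, -0.07, -0.2, 255], [0, 0, 0, -0.07, -0.06, -0.2, 255]],
  ],
)

```text
clock: 11.0
tool_pos: [0.5807, 0.0613, 0.1597]
tcp_rot: [0.939, 0.344, 0.004, 0.012]
ft_force: [1.9, 0.6, 2.4]
finger_gap: 0.001
```

Run:
```python
from h import *
s=manip.sense(); t=s["tool_pos"]; print(t,s["ft_force"],t[:2]@[.759,.651],t[:2]@[-.651,.759])
p=imaging.read_camera("scene"); cv2.imwrite("pics/s7.png",cv2.resize(p["frame"][120:400,130:450,::-1],None,fx=2.1,fy=2.1))
```

```text
[0.58066431 0.06126361 0.15972742] [1.91447253 0.63169246 2.39517719] 0.4806068220426959 -0.3315133831982085
```

View pics/s7.png

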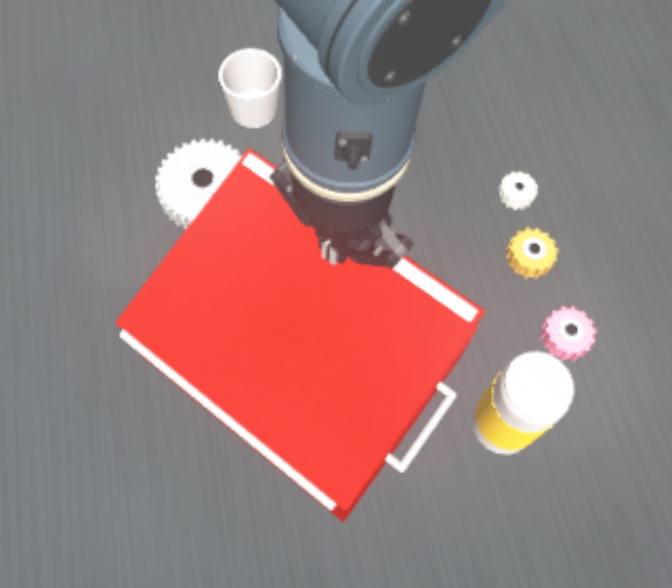

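The lid is following at about 0.26 rad, with the fingertip at (335,250) on its face. The last 45 mm go slowly.

Emit:
servo_tool(
  steps=[
    [[0, 0, 0, -0.04, -0.03, -0.13, 255], [0, 0, 0, -0.03, -0.03, -0.13, 255], [0, 0, 0, -0.02, -0.02, -0.13, 255], [0, 0, 0, -0.02, -0.02, -0.13, 255], [0, 0, 0, -0.01, -0.01, -0.13, 255], [0, 0, 0, 0, 0, -0.1, 255]],
  ],
)

```text
clock: 11.8
tool_pos: [0.5726, 0.0545, 0.1183]
tcp_rot: [0.939, 0.343, 0.003, 0.012]
ft_force: [-2.0, -0.1, 1.2]
finger_gap: -0.002
```

Emit:
servo_tool(
  steps=[
    [[0, 0, 0, 0, 0, -0.08, 255], [0, 0, 0, 0, 0, -0.06, 255]],
  ],
)

```text
clock: 12.05
tool_pos: [0.5726, 0.0544, 0.1147]
tcp_rot: [0.939, 0.343, 0.003, 0.013]
ft_force: [-17.4, -2.2, 60.7]
finger_gap: 0.006
```

The force jumped to 61 N with the tip at 107 mm, which is the stop, so the lid is shut. I'll relax, then lift clear.

Emit:
servo_tool(
  steps=[
    [[0, 0, 0, 0, 0, 0, 255], [0, 0, 0, 0, 0, 0, 255], [0, 0, 0, 0, 0, 0.2, 255], [0, 0, 0, 0, 0, 0.8, 255], [0, 0, 0, 0, 0, 0.9, 255], [0, 0, 0, 0, 0, 0.9, 255], [0, 0, 0, 0, -0.9, 0.9, 255], [0, 0, 0, 0, -0.9, 0.5, 255], [0, 0, 0, 0, -0.9, 0, 255], [0, 0, 0, 0, -0.9, 0, 255], [0, 0, 0, 0, -0.9, 0, 255], [0, 0, 0, 0, 0, 0, 255]],
  ],
)

```text
clock: 13.55
tool_pos: [0.5696, -0.1764, 0.3333]
tcp_rot: [0.939, 0.344, 0.003, 0.013]
ft_force: [-0.2, 0.5, -0.6]
finger_gap: 0.001
```

Run:
```python
from h import *
s=manip.sense(); print(s["tool_pos"],s["ft_force"])
u=np.array([.759,.651]); H=np.array([.697,.166])
for n in("scene","top"):
    p=imaging.read_camera(n); X,ok=cloud(p)
    q=(X[...,:2]-H)@u; w=(X[...,:2]-H)@np.array([-u[1],u[0]])
    m=red(p)&ok&(q<-.01)&(q>-.19)&(abs(w)<.12)&(X[...,2]>.08)
    A=np.c_[q[m],w[m],np.ones(m.sum())]; c=np.linalg.lstsq(A,X[m][:,2],rcond=None)[0]; print(n,m.sum(),"slope,z hinge",c,"z front",c@[-.2,0,1])
    r=pullfit(p); b=np.sort(np.array(r[3])@u); print("pull",b[:2].mean(),b[2:].mean(),r[1],r[0][1])
    for t in("can","tin","gear"): print(t,[(x["score"],np.round(x["centre"],4)) for x in imaging.place_of(t,p)][:2])
    cv2.imwrite(f"pics/{n}8.png",p["frame"][:,:,::-1])
```

```text
[ 0.56958276 -0.17635993  0.33328381] [-0.21642183  0.54422915 -0.55886395]
scene 358 slope,z hinge [ 0.00070866 -0.00142866  0.10742216] z front 0.1072804239325567
pull 0.4130120850931853 0.41694374427013103 0.05273446973703185 (0.003937516361474991, 0.17589494585990906)
can [(0.6, array([0.4428, 0.2125, 0.001 ]))]
tin [(0.69, array([ 0.6175, -0.2059,  0.0039]))]
gear [(0.68, array([0.5262, 0.0178, 0.0368])), (0.57, array([ 0.6885, -0.1035,  0.0013]))]
top 6983 slope,z hinge [-0.00081753 -0.00145603  0.10702574] z front 0.10718924133201574
pull 0.41064209628850223 0.43592385364137587 0.053050759377840775 (0.025305017828941345, 0.17964160442352295)
can [(0.81, array([ 0.4431,  0.1999, -0.0053])), (0.51, array([ 0.6197, -0.207 ,  0.0045]))]
tin [(0.95, array([ 0.6182, -0.2108,  0.0023]))]
gear [(0.77, array([ 0.6859, -0.1107,  0.002 ]))]
```

View pics/scene8.png

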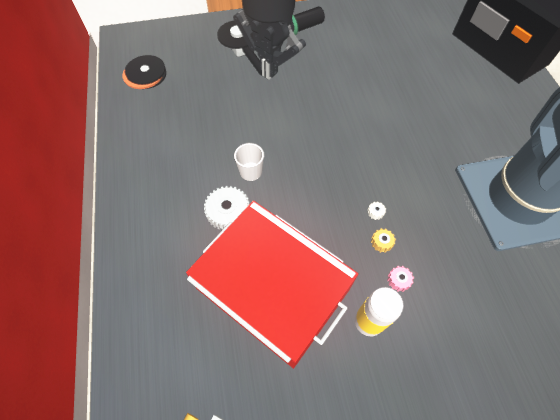

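View pics/top8.png

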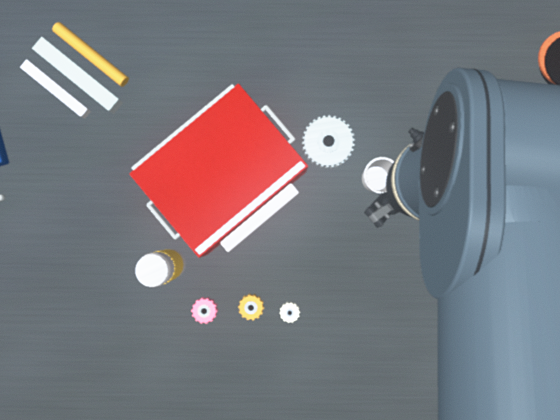

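The lid lies flat: its slope is within 0.001 rad and its top is at 107 mm. The pull hasn't moved since it went home. The gear at (328,140), the can and the cup are where they started, and the arm is clear at z 0.33. I'm handing it in.

```bash
python3 -c "
from workcell import close_job
print(close_job())"
```

```text
the job is handed in; nothing more can be done
None
```

The chest is closed and the job is handed in, at about 14 s on the robot's clock. `close_job` gives no verdict, so what follows rests on my own checks. With the fingers shut, I pushed the drawer home by its pull. I then pressed the lid down along its arc near the front edge and lifted clear.

**Last checks:**
- **Drawer:** the pull's back edge was flush with the chest's front rim in the top camera before I shut the lid. It was in the same place afterwards.
- **Lid:** it lies flat, sloping about 0.001 rad, with its top at 107 mm as described.
- **Surroundings:** the steel gear, can and cup measured within a few mm of where they started, which is within the networks' noise. They also look undisturbed in the pictures.
- **Arm:** it was clear of everything, with about 0.8 N (noise level) on the wrist.

**Not confirmed or off:**
- **Brass gear:** I couldn't see it once the drawer was home. That it still lies flat is inferred from the slow push.
- **Force on the lid:** the last press against the stop peaked at a measured 61 N at the fingertips. That was more than needed but below the 120 N wrist limit.
- **Scene camera on the pull:** during the push it read the front of the pull about 4 mm short of home. By the last view it still read about 2 mm short. The fingers and lid partly hid the pull from it, so I relied on the top camera and the contact stop.

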